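Clamp the blank in the drilling fixture

TASK

Clamp the aluminium block that sits in the drilling fixture, only by pushing with closed fingertips or the outside of the fingers: with the cam lever still standing up, swing the clamp strap round until it rests on its stop over the block, then push the cam lever fully down so that its cam holds the block. Leave the block seated in its nest, pick nothing up and do not disturb the other things on the bench.

Things in the scene. Friction and masses are not known exactly. Their poses are not given: they have to be found in the camera images.
- fixture: drilling fixture, fixed: dark steel base plate 160 (x) x 250 (y) x 20 mm, at a yaw of up to 0.4 rad. Origin: centre of its underside; z up; at yaw 0 x points away from the robot, y to the left. In its frame (mm): strap's pivot post, 34 mm diameter, at x 0, y 75 (nut on top up to z 98); nest centred at x 0, y -55. Cap screws 6 mm high at the plate's corners
- clamp_strap (a joint): strap's angle about its upright pivot, rad. 0: against its stop, pointing along the fixture's -y, the cam over the block. Positive: swung towards the fixture's -x (robot) side; at angle a it points from the pivot along (-sin a, -cos a) in fixture x, y. Range 0 to 2.0, starts at 0.9 to 1.6. Stays where left (friction 0.15 N m: 2 to 3 N pushed 65 mm from the pivot)
- strap_pivot (a point): point on the strap's pivot axis at the strap's half thickness, 75 mm above the table
- strap_mid (a point): middle of the strap's steel bar, 65 mm from the pivot axis, at half thickness (75 mm above the table). The bar is 30 mm wide and 14 mm thick (68 to 82 mm above the table) and reaches 112 mm from the pivot, where a fork 32 mm wide (68 to 90 mm above the table) carries cam and lever
- strap_end (a point): point on the strap below the lever's axis, 130 mm from the pivot axis, 75 mm above the table
- cam_lever (a joint): cam lever's angle above level, rad. 0: fully down on its end stop, level, pointing outwards from the strap's end. Positive: raised. Range 0 to 1.35, starts at 1.1 to 1.3 (standing up, leaning outwards). Swings in the upright plane along the strap; stays where left (friction 0.28 N m: about 3 N at the ball, square to the lever; a few N more as the cam bites over the last 0.45 rad)
- lever_axis (a point): the lever's level hinge axis at the strap's outer end, 130 mm from the pivot axis, 78.5 mm above the table
- lever_ball (a point): centre of the black ball, 24 mm diameter, at the lever's end, 95 mm from the lever's axis; about 165 mm above the table when up, 78.5 mm when fully down. The lever is a flat steel bar 12 mm wide, 9 mm thick, centred on the line from axis to ball
- cam: steel cam fixed to the lever's root: disc of 28 mm diameter, 16 mm wide, 5 mm eccentric. Origin: on the lever's axis. Lever up: it clears the block by 2 to 3 mm. Lever down: it presses on the middle of the block's top (lever down with the strap still away: too low to pass over the block's edge)
- nest (a point): centre of the nest's floor, 20 mm above the table: four steel rails 8 mm thick, tops 34 mm above the table, frame the block; outer size 69 (x) x 79 (y) mm
- stop_pin (a point): top of the strap's upright steel stop pin, 12 mm diameter, 90 mm above the table, on the far side of the strap's closed place, 80 mm from the pivot along fixture -y
- block: loose aluminium block, 50 x 60 x 40 mm, 0.3 kg, lying in the fixture's nest with 1.5 mm play all round, top 60 mm above the table; origin: centre of its underside
- spare_block: loose bystander: a second aluminium block like the one in the nest, 50 x 60 x 40 mm, standing on the table beyond the fixture; origin: centre of its underside
- bush: loose bystander: steel drill bush (ring), 22 mm diameter, 18 mm high, standing on the fixture's base plate; origin: centre of its underside
- oil_bottle: loose bystander: white plastic oil bottle, 50 mm diameter, 130 mm high, on the table beyond the fixture; origin: centre of its underside
- screwdriver: loose bystander: screwdriver 190 mm long lying on the table to the fixture's left; origin: on the table below it
- chuck_key: loose bystander: steel T-shaped drill chuck key, 85 mm long with a 70 mm cross bar, 18 mm high, lying on the table to the fixture's left; origin: on the table under the cross-bar end
- tape_measure: loose bystander: yellow tape measure, 65 x 40 x 62 mm, on the table to the right beyond the lever; origin: centre of its underside
- screw_tin: loose bystander: clear screw jar with steel cap, 60 mm diameter, 55 mm high, on the table to the right; origin: centre of its underside
There are look-alikes about, which are no part of the job. What is shaped like the block but blue is not meant.

How it is judged:
By the outcome, as a careful person would: the job done as asked, in the order asked, and still so for the second after the job is handed in, with the robot touching nothing.
It also fails if it takes over 45 s, if anything falls off the work surface, if the arm or the gripper's body presses on something with over 40 N, if the wrist force passes 120 N, or if a joint passes its speed limit or range.

ROBOT

A 6-joint arm with a two-finger parallel gripper is mounted at the origin on the work surface. World frame = base frame: x ahead of the robot, y to its left, z up, the work surface at z = 0. Lengths are in m, angles in rad, forces in N, time in s.
With the tool pointing down it reaches from about 0.3 to 0.85 m from the base axis. Payload 5.4 kg.
Tool frame: the origin (TCP) lies midway between the tips of the shut fingers; the grasp point (between the pads) lies 19 mm behind it (env.grip_depth is the distance from the TCP to the grasp point, in m); z points along the fingers, y is the line along which they close (so a half turn about z gives the same grasp; the last joint's range is limited). The gripper opens to 85 mm and grips with 20 to 120 N. Pads are 22 mm wide; open, the fingers measure 114 mm over their backs; the gripper's body (76 mm by 85 mm) begins 54 mm behind the grasp point. The pads swing forward as they close: fully open they stand 13 mm farther back than shut.
Start: joints at [-1.425, 0.158, 1.597, -0, 1.386, -0.21], TCP at [0.2, -0.539, 0.231] pointing down, gripper open.
Joint ranges: [-2.91, 2.91], [-0.94, 2.29], [0.18, 2.7], [-1.29, 4.43], [0.17, 2.64], [-3, 3]. Speed limits (rad/s): [2.57, 2.57, 3.14, 3.14, 3.14, 3.14].

INTERFACE

Orientations are given as a unit quaternion [w, x, y, z].
In Python, from bench import env, viewer gives the robot as it stands.
- The arm moves only by the tool step_arm, never from a script. Its argument "deltas" is a list of rows, each an object with "translation": the shift along the tool's x, y, z as a fraction of full scale, a list of three; "delta_rot": the turn, a rotation vector about the tool's x, y, z as a fraction of full scale, a list of three; "grip": the closure, from 0 (fully open) to 1 (shut). In form: [{"translation": [tx, ty, tz], "delta_rot": [ax, ay, az], "grip": grip}, ...]. A call has 1 to 20 rows; each row shifts and turns the commanded pose from where the row before left it, along the tool's axes as they then stand; what a row does not reach is not made up. Full scale, the value 1, is 0.25 m for a shift and 0.15 rad for a turn. A row lasts 1/8 s, in which the tool goes at most 62.5 mm and 10.7 degrees, less where a joint would pass 70% of its speed; a pose out of reach is approached as far as the arm can. A call with a number of a shift or a turn outside -1 to 1 is refused whole. A call with a gripper value outside its range is refused whole. The fingers move at their own pace and stop on an object; the grip force is fixed at half the most. Time passes only in rows, so rows that do not move let the fingers close. It gives the time, the measured TCP pose, the force, the opening and the grip force at its end, in the units of the state.
- env.state(): the state, without advancing time (a new reading comes with each control period).
- viewer.capture(name): name is "scene" or "top"; returns the picture (420x560x3 uint8, blue, green, red); there is no depth.
- viewer.get_calibration(name): a dict with "fovy" (degrees; the focal length in pixels is half the picture's height over the tangent of half this angle, whatever the lens; pixels are square), "cx", "cy" (the principal point, pixels), "R" (3x3) and "t" (3): a world point X has camera coordinates R X + t. Camera axes: x right, y down, z forward; pixel columns grow to the right and rows downward; lengths in m; the calibration is good to about 2 mm. A picture is of the moment at which its call begins. get_calibration takes no time and is no camera call.
- env.sign_off(): hands the job in; it is judged then, once.
The state is a dict: "time": time; "joint_positions": joint angles; "joint_vel": joint speeds; "effort": joint torques, N m; "position": TCP position; "tcp_rot": TCP orientation; "contact_force": force on the tool from outside, world axes, zero at the start; "ft_torque": the same for the moment, N m; "width": finger opening in m; "gripper_force": force on a finger pad.
Only numpy, scipy, OpenCV 4.12 (cv2) and the standard library are available. Lean on these libraries where they do the work, as an engineer would, in place of code of your own. Each camera call takes 0.05 s, during which the arm holds its last target. There are 200 camera calls.

## Working session

There is one attempt and no reset: what is moved stays moved. The work goes in short steps, Python scripts to look and compute and a tool call to move; the robot and the scene stay as the last step left them, time stands still between calls to the robot, and variables do not carry over. Pictures are saved under pics/ and viewed, at most 10 in all, crops included, and the job is handed in when it is done.

Besides the shell and the picture viewer there is one more tool, called after "Call:" in YAML: its name, and indented under it one key for each argument. step_arm: Moves the arm, as the interface text tells. Shift numbers are shares of 0.25 m and turn numbers shares of 0.15 rad, none past 1 either way. Its arguments: {"type":"object","properties":{"deltas":{"type":"array"}},"required":["deltas"]}

```bash
ls; mkdir -p pics
python3 - <<'E'
from bench import env, viewer
import cv2
for n in("scene","top"):
    cv2.imwrite(f"pics/{n}0.png",viewer.capture(n)); c=viewer.get_calibration(n); print(n,c)
s=env.state();print(s)
E
```

```text
pics
scene {'fovy': 43.99317673205213, 'cx': 285.2731568787595, 'cy': 204.72877137624477, 'R': array([[-0.46298157,  0.88636674, -0.00143673],
       [ 0.68787651,  0.35827972, -0.63123811],
       [-0.55899372, -0.29323991, -0.77558776]]), 't': array([ 0.23484118, -0.37587969,  1.42211449])}
top {'fovy': 44.72780463895767, 'cx': 277.9463297019557, 'cy': 206.46070210321744, 'R': array([[-0.00414228, -0.99966869, -0.02540387],
       [-0.99058433,  0.00757835, -0.136694  ],
       [ 0.13684124,  0.02459845, -0.99028753]]), 't': array([0.07831839, 0.58708754, 1.05118899])}
{'time': 0.1, 'joint_positions': array([-1.42510567e+00,  1.58988014e-01,  1.59809625e+00, -4.60372237e-06,
        1.38621423e+00, -2.10067846e-01]), 'joint_vel': array([-6.01724814e-04, -1.51314465e-03, -3.95076181e-03, -4.33332032e-06,
        1.15088043e-03,  3.83540709e-04]), 'effort': array([-5.70387037e-04, -3.96989322e+01, -3.32338321e+01, -2.00786922e-04,
        4.25294886e-03,  4.05121057e-05]), 'position': array([ 0.20018938, -0.53845011,  0.23041928]), 'tcp_rot': array([-8.52554397e-04,  9.84220724e-01,  1.76943041e-01,  2.51884383e-05]), 'contact_force': array([-0.49047977, -0.06087718,  0.20305122]), 'ft_torque': array([-0.00295992, -0.03139568, -0.02284694]), 'gripper_force': 0.0, 'width': 0.08563922005393566}
```

View pics/scene0.png

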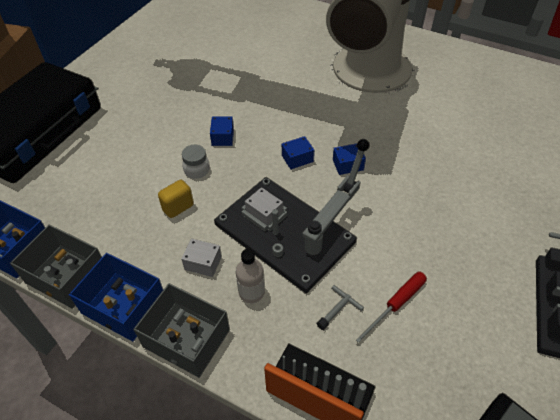

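View pics/top0.png

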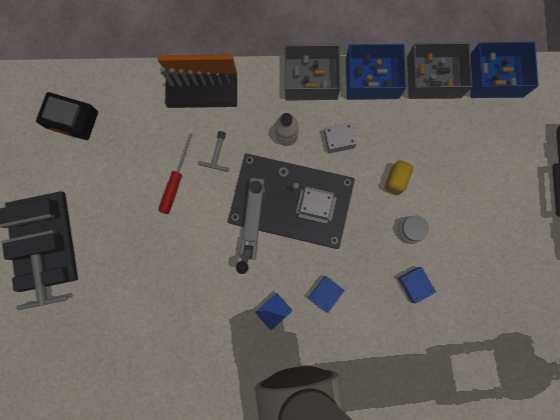

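The scene view shows the fixture, with the block in its nest at (265,207), the pivot nut at (315,228) and the ball at (363,145). In the top view these are the nest at (317,204), nut at (256,187), ball at (242,267), stop pin at (295,187) and bush at (283,172).

Block candidates are silver in the nest (317,204), silver on the table (340,137), and blue at (274,311), (326,294) and (417,285). The silver one in the nest is the one meant. I'll confirm it in one crop and measure.

```bash
cat > h.py <<'E'
import numpy as np, cv2
from bench import env, viewer
C={n:viewer.get_calibration(n) for n in("scene","top")}
def ray(n,uv):
    c=C[n]; f=210/np.tan(np.radians(c["fovy"]/2))
    d=c["R"].T@np.array([(uv[0]-c["cx"])/f,(uv[1]-c["cy"])/f,1]); return -c["R"].T@c["t"],d/np.linalg.norm(d)
def onz(n,uv,z): o,d=ray(n,uv); return o+d*(z-o[2])/d[2]
def tri(a,b):
    A=np.zeros((3,3));B=np.zeros(3)
    for n,uv in(("scene",a),("top",b)):
        o,d=ray(n,uv);P=np.eye(3)-np.outer(d,d);A+=P;B+=P@o
    return np.linalg.solve(A,B)
def proj(n,X):
    c=C[n]; f=210/np.tan(np.radians(c["fovy"]/2)); q=c["R"]@np.array(X)+c["t"]; return np.array([c["cx"]+f*q[0]/q[2],c["cy"]+f*q[1]/q[2]])
E
python3 - <<'E'
from h import *
t=cv2.imread("pics/top0.png");s=cv2.imread("pics/scene0.png")
a=cv2.resize(t[140:340,220:360],None,fx=2.9,fy=2.9,interpolation=2)[:580]
b=cv2.resize(s[130:300,205:385],None,fx=2.2,fy=2.2,interpolation=2)
o=np.zeros((580,800,3),np.uint8);o[:a.shape[0],:a.shape[1]]=a;o[:b.shape[0],404:404+396][:]=b[:580,:396]
cv2.imwrite("pics/crop.png",o)
# plate
for n,im,box in(("top",t,(222,148,360,255)),("scene",s,(205,170,365,300))):
    x0,y0,x1,y1=box;m=np.zeros(im.shape[:2],np.uint8);m[y0:y1,x0:x1]=(im.max(2)[y0:y1,x0:x1]<75)*255
    k=cv2.findContours(cv2.morphologyEx(m,cv2.MORPH_CLOSE,np.ones((9,9))),0,2)[0];k=max(k,key=cv2.contourArea)
    W=np.array([onz(n,p[0],.02)[:2] for p in k],np.float32);r=cv2.minAreaRect(W);print(n,r)
print("ball",tri((363,145),(242,267)),"nut",tri((315,228),(256,187)))
E
```

```text
top ((0.6041225790977478, 0.04788481444120407), (0.2488679736852646, 0.16088493168354034), 76.36827087402344)
scene ((0.549811601638794, 0.06706099212169647), (0.2538948953151703, 0.3507322072982788), 76.36590576171875)
ball [0.45636422 0.14075857 0.16359747] nut [0.62221928 0.12094085 0.08232709]
```

View pics/crop.png

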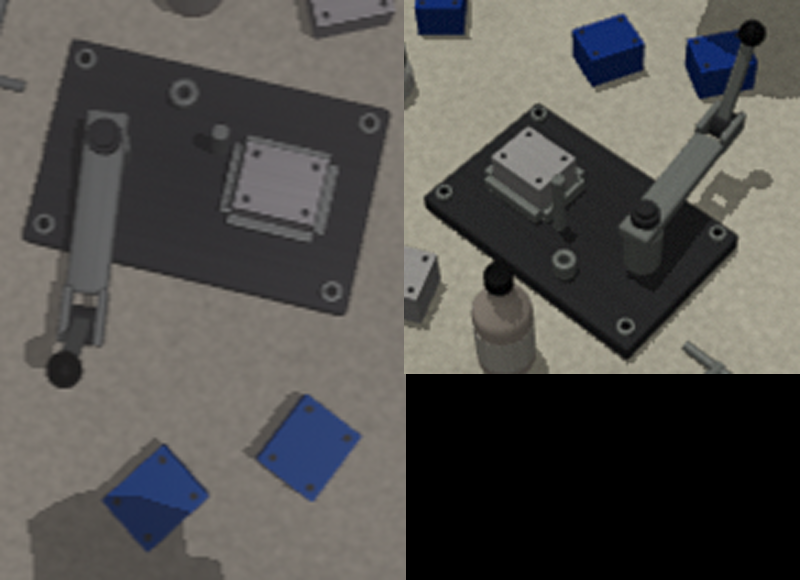

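The crop confirms the silver block in the nest at crop (285,183), with the strap pointing towards the robot and the lever up. From the measurements: fixture yaw ≈ -0.238, pivot (0.622, 0.121), strap angle ≈ 1.45 and lever ≈ 1.17. I'll close the fingers, lift and cross over to the strap's left side.

Call:
step_arm:
  deltas:
    - {"translation": [0, 0, -0.2], "delta_rot": [0, 0, 0], "grip": 1}
    - {"translation": [0.14, -0.13, 0], "delta_rot": [0, 0, 0], "grip": 1}
    - {"translation": [0.14, -0.13, 0], "delta_rot": [0, 0, 0], "grip": 1}
    - {"translation": [0.14, -0.13, 0], "delta_rot": [0, 0, 0], "grip": 1}
    - {"translation": [0.14, -0.13, 0], "delta_rot": [0, 0, 0], "grip": 1}
    - {"translation": [0.14, -0.13, 0], "delta_rot": [0, 0, 0], "grip": 1}
    - {"translation": [0.14, -0.13, 0], "delta_rot": [0, 0, 0], "grip": 1}
    - {"translation": [0.14, -0.13, 0], "delta_rot": [0, 0, 0], "grip": 1}
    - {"translation": [0.14, -0.13, 0], "delta_rot": [0, 0, 0], "grip": 1}
    - {"translation": [0.14, -0.13, 0], "delta_rot": [0, 0, 0], "grip": 1}
    - {"translation": [0.14, -0.13, 0], "delta_rot": [0, 0, 0], "grip": 1}
    - {"translation": [0.14, -0.13, 0], "delta_rot": [0, 0, 0], "grip": 1}
    - {"translation": [0.14, -0.13, 0], "delta_rot": [0, 0, 0], "grip": 1}
    - {"translation": [0.14, -0.13, 0], "delta_rot": [0, 0, 0], "grip": 1}
    - {"translation": [0.14, -0.13, 0], "delta_rot": [0, 0, 0], "grip": 1}
    - {"translation": [0.14, -0.13, 0], "delta_rot": [0, 0, 0], "grip": 1}
    - {"translation": [0.14, -0.13, 0], "delta_rot": [0, 0, 0], "grip": 1}
    - {"translation": [0.14, -0.13, 0], "delta_rot": [0, 0, 0], "grip": 1}
    - {"translation": [0, 0, 0], "delta_rot": [0, 0, 0], "grip": 1}

```text
time: 2.48
position: [0.5656, 0.1886, 0.2799]
tcp_rot: [-0.0, 0.984, 0.179, -0.001]
contact_force: [0.2, -0.3, 0.5]
width: -0.0001
gripper_force: 0.0
```

Call:
step_arm:
  deltas:
    - {"translation": [0, 0, 0], "delta_rot": [0, 0, 0.8], "grip": 1}
    - {"translation": [0, 0, 0], "delta_rot": [0, 0, 0.8], "grip": 1}
    - {"translation": [0, 0, 0], "delta_rot": [0, 0, 0.8], "grip": 1}
    - {"translation": [0, 0, 0], "delta_rot": [0, 0, 0.8], "grip": 1}
    - {"translation": [0, 0, 0], "delta_rot": [0, 0, 0], "grip": 1}
    - {"translation": [0, 0, 0], "delta_rot": [0, 0, 0], "grip": 1}

```text
time: 3.22
position: [0.5654, 0.1857, 0.2812]
tcp_rot: [0.0, 0.998, -0.061, -0.0]
contact_force: [-0.5, 0.2, 0.2]
width: -0.0002
gripper_force: 0.0
```

```bash
cat >> h.py <<'E'
from scipy.spatial.transform import Rotation as Ro
yaw=-.238; P=np.array([.622,.121]); xf=np.array([np.cos(yaw),np.sin(yaw)]); yf=np.array([-xf[1],xf[0]])
U=lambda a:-np.sin(a)*xf-np.cos(a)*yf
D=lambda a:-np.cos(a)*xf+np.sin(a)*yf
def rot(s): q=s["tcp_rot"]; return Ro.from_quat([q[1],q[2],q[3],q[0]]).as_matrix()
def to(X):
    s=env.state();R=rot(s); return (R.T@(np.array(X)-s["position"]))/.25
def where():
    s=env.state();R=rot(s);p=s["position"]; d=p[:2]-P
    print("t",s["time"],"p",p.round(4),"yang",np.arctan2(R[1,1],R[0,1]).round(3),"z",R[:,2].round(3),"F",s["contact_force"].round(2),"w",round(s["width"],4),"fix xy",(d@xf).round(4),(d@yf).round(4))
E
python3 - <<'E'
from h import *
where(); a=1.45
print(to([*(P+.065*U(a)+.06*D(a)),.055]), to([*(P+.065*U(a)+.031*D(a)),.055]))
E
```

```text
t 3.225 p [0.5654 0.1857 0.2812] yang -1.694 z [-0. -0. -1.] F [-0.5   0.18  0.24] w -0.0002 fix xy -0.0703 0.0495
[-0.00455466 -0.00973359  0.90474834] [-0.00390749  0.1062646   0.90477573]
```

Call:
step_arm:
  deltas:
    - {"translation": [0, 0, 0.18], "delta_rot": [0, 0, 0], "grip": 1}
    - {"translation": [0, 0, 0.18], "delta_rot": [0, 0, 0], "grip": 1}
    - {"translation": [0, 0, 0.18], "delta_rot": [0, 0, 0], "grip": 1}
    - {"translation": [0, 0, 0.18], "delta_rot": [0, 0, 0], "grip": 1}
    - {"translation": [0, 0, 0.18], "delta_rot": [0, 0, 0], "grip": 1}
    - {"translation": [0, 0, 0], "delta_rot": [0, 0, 0], "grip": 1}
    - {"translation": [0, 0.03, 0], "delta_rot": [0, 0, 0], "grip": 1}
    - {"translation": [0, 0.03, 0], "delta_rot": [0, 0, 0], "grip": 1}
    - {"translation": [0, 0.03, 0], "delta_rot": [0, 0, 0], "grip": 1}
    - {"translation": [0, 0.015, 0], "delta_rot": [0, 0, 0], "grip": 1}
    - {"translation": [0, 0, 0], "delta_rot": [0, 0, 0], "grip": 1}

```text
time: 4.6
position: [0.5624, 0.1598, 0.0566]
tcp_rot: [-0.0, 0.998, -0.062, 0.0]
contact_force: [0.4, 0.3, -0.1]
width: 0.0
gripper_force: 0.0
```

Call:
step_arm:
  deltas:
    - {"translation": [-0.011, 0.027, 0], "delta_rot": [0, 0, -0.667], "grip": 1}
    - {"translation": [-0.011, 0.027, 0], "delta_rot": [0, 0, -0.667], "grip": 1}
    - {"translation": [-0.011, 0.027, 0], "delta_rot": [0, 0, -0.667], "grip": 1}
    - {"translation": [-0.011, 0.027, 0], "delta_rot": [0, 0, -0.667], "grip": 1}
    - {"translation": [0, 0, 0], "delta_rot": [0, 0, 0], "grip": 1}

```text
time: 5.22
position: [0.5521, 0.133, 0.0564]
tcp_rot: [0.0, 0.991, 0.137, 0.0]
contact_force: [0.2, 0.2, 0.8]
width: 0.0001
gripper_force: 0.0
```

Run:
```python
from h import *
where()
t=viewer.capture("top");s=viewer.capture("scene")
a=cv2.resize(t[130:290,210:370],None,fx=2.5,fy=2.5);b=cv2.resize(s[120:280,220:380],None,fx=2.5,fy=2.5)
cv2.imwrite("pics/c2.png",np.hstack([a,b]))
```

```text
t 5.225 p [0.5521 0.133  0.0564] yang -1.296 z [ 0. -0. -1.] F [0.17 0.22 0.79] w 0.0001 fix xy -0.0708 -0.0049
```

View pics/c2.png

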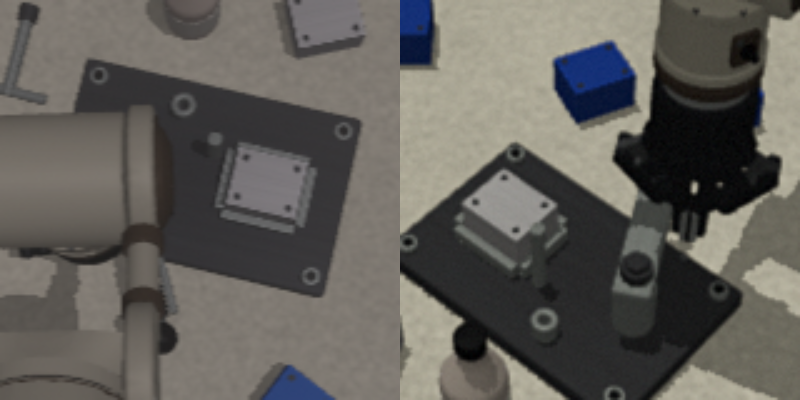

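The strap is swinging with the fingers, the lever is still up, and nothing else has moved: the ball is at crop (166,338) and the block at (262,185). I'll carry on round the arc.

Call:
step_arm:
  deltas:
    - {"translation": [-0.011, 0.027, 0], "delta_rot": [0, 0, -0.667], "grip": 1}
    - {"translation": [-0.011, 0.027, 0], "delta_rot": [0, 0, -0.667], "grip": 1}
    - {"translation": [-0.011, 0.027, 0], "delta_rot": [0, 0, -0.667], "grip": 1}
    - {"translation": [-0.011, 0.027, 0], "delta_rot": [0, 0, -0.667], "grip": 1}
    - {"translation": [-0.011, 0.027, 0], "delta_rot": [0, 0, -0.667], "grip": 1}
    - {"translation": [-0.011, 0.027, 0], "delta_rot": [0, 0, -0.667], "grip": 1}
    - {"translation": [-0.011, 0.027, 0], "delta_rot": [0, 0, -0.667], "grip": 1}
    - {"translation": [-0.011, 0.027, 0], "delta_rot": [0, 0, -0.667], "grip": 1}
    - {"translation": [-0.011, 0.027, 0], "delta_rot": [0, 0, -0.667], "grip": 1}
    - {"translation": [0, 0, 0], "delta_rot": [0, 0, 0], "grip": 1}

```text
time: 6.58
position: [0.5705, 0.0722, 0.0563]
tcp_rot: [0.0, 0.833, 0.554, 0.0]
contact_force: [0.8, -0.1, -0.2]
width: 0.0001
gripper_force: 0.0
```

Run:
```python
from h import *
where()
```

```text
t 6.575 p [0.5705 0.0722 0.0563] yang -0.397 z [ 0. -0. -1.] F [ 0.82 -0.1  -0.25] w 0.0001 fix xy -0.0386 -0.0596
```

Call:
step_arm:
  deltas:
    - {"translation": [-0.011, 0.027, 0], "delta_rot": [0, 0, -0.667], "grip": 1}
    - {"translation": [-0.006, 0.014, 0], "delta_rot": [0, 0, -0.38], "grip": 1}
    - {"translation": [0, 0, 0], "delta_rot": [0, 0, 0], "grip": 1}

```text
time: 6.95
position: [0.5781, 0.0649, 0.0561]
tcp_rot: [-0.0, 0.787, 0.617, -0.0]
contact_force: [0.5, -0.4, -0.9]
width: -0.0
gripper_force: 0.1
```

Call:
step_arm:
  deltas:
    - {"translation": [0, 0.006, 0], "delta_rot": [0, 0, 0], "grip": 1}
    - {"translation": [0, 0, 0], "delta_rot": [0, 0, 0], "grip": 1}

```text
time: 7.2
position: [0.5793, 0.0644, 0.0561]
tcp_rot: [-0.0, 0.786, 0.618, -0.0]
contact_force: [-2.9, -0.1, 0.9]
width: 0.0001
gripper_force: 1.1
```

Run:
```python
from h import *
where()
```

```text
t 7.2 p [0.5793 0.0644 0.0561] yang -0.238 z [-0.001 -0.    -1.   ] F [-2.86 -0.1   0.86] w 0.0001 fix xy -0.0282 -0.0651
```

Force is -2.9 N at x_f -28 mm. I'll push gently in further to find the stop.

Call:
step_arm:
  deltas:
    - {"translation": [0, 0.006, 0], "delta_rot": [0, 0, 0], "grip": 1}
    - {"translation": [0, 0, 0], "delta_rot": [0, 0, 0], "grip": 1}

```text
time: 7.45
position: [0.5806, 0.0639, 0.0561]
tcp_rot: [-0.0, 0.786, 0.618, -0.001]
contact_force: [-4.1, -1.0, 1.7]
width: 0.0003
gripper_force: 2.1
```

Call:
step_arm:
  deltas:
    - {"translation": [0, 0.006, 0], "delta_rot": [0, 0, 0], "grip": 1}
    - {"translation": [0, 0, 0], "delta_rot": [0, 0, 0], "grip": 1}

```text
time: 7.7
position: [0.5807, 0.0638, 0.0561]
tcp_rot: [-0.002, 0.786, 0.618, -0.002]
contact_force: [-11.4, -0.6, 5.7]
width: 0.0002
gripper_force: 5.2
```

The TCP stalled at 11 N, so the strap is on its stop. Back off, lift and look.

Call:
step_arm:
  deltas:
    - {"translation": [0, -0.06, 0], "delta_rot": [0, 0, 0], "grip": 1}
    - {"translation": [0, -0.1, 0], "delta_rot": [0, 0, 0], "grip": 1}
    - {"translation": [0, 0, -0.2], "delta_rot": [0, 0, 0], "grip": 1}
    - {"translation": [0, 0, -0.2], "delta_rot": [0, 0, 0], "grip": 1}
    - {"translation": [0, 0, -0.2], "delta_rot": [0, 0, 0], "grip": 1}
    - {"translation": [0, -0.2, -0.1], "delta_rot": [0, 0, 0], "grip": 1}
    - {"translation": [0, -0.2, 0], "delta_rot": [0, 0, 0], "grip": 1}
    - {"translation": [0, 0, 0], "delta_rot": [0, 0, 0], "grip": 1}

```text
time: 8.7
position: [0.4448, 0.0975, 0.2313]
tcp_rot: [0.0, 0.785, 0.619, 0.001]
contact_force: [1.0, -0.6, 0.4]
width: 0.0003
gripper_force: 0.0
```

Run:
```python
from h import *
where()
t=viewer.capture("top");s=viewer.capture("scene");cv2.imwrite("pics/t3.png",t);cv2.imwrite("pics/s3.png",s)
a=cv2.resize(t[130:290,230:390],None,fx=2.5,fy=2.5);b=cv2.resize(s[120:280,220:380],None,fx=2.5,fy=2.5)
cv2.imwrite("pics/c3.png",np.hstack([a,b]))
for th in (1.1,1.2,1.3):
    X=[*(P+(.13+.095*np.cos(th))*U(0)),.0785+.095*np.sin(th)]
    print(th,(proj("top",X)-[230,130])*2.5,(proj("scene",X)-[220,120])*2.5+[400,0])
```

```text
t 8.7 p [0.4448 0.0975 0.2313] yang -0.236 z [ 0.002  0.001 -1.   ] F [ 0.98 -0.62  0.41] w 0.0003 fix xy -0.1667 -0.0646
1.1 [276.68702091 176.26411846] [462.43274172  85.09226778]
1.2 [265.9519582  172.91766898] [470.40839778  86.85901537]
1.3 [254.60229317 169.62518073] [478.88779702  89.7002296 ]
```

View pics/c3.png

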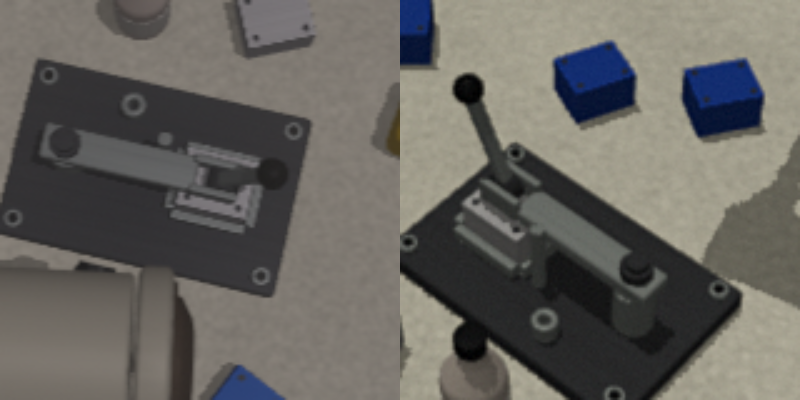

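The strap sits closed along the plate with the block seated, and the lever is still up with its ball at crop (271,173) and (468,87), which matches θ ≈ 1.17. Next I'll go to the lever's inner side.

Call:
step_arm:
  deltas:
    - {"translation": [-0.08, 0.17, 0], "delta_rot": [0, 0, 0], "grip": 1}
    - {"translation": [-0.08, 0.17, 0], "delta_rot": [0, 0, 0], "grip": 1}
    - {"translation": [-0.07, 0.17, 0], "delta_rot": [0, 0, 0], "grip": 1}
    - {"translation": [0, 0.157, 0], "delta_rot": [0, 0, 0], "grip": 1}
    - {"translation": [0, 0, 0], "delta_rot": [0, 0, 0], "grip": 1}
    - {"translation": [0, 0, 0.12], "delta_rot": [0, 0, 0], "grip": 1}
    - {"translation": [0, 0, 0.12], "delta_rot": [0, 0, 0], "grip": 1}
    - {"translation": [0, 0, 0.1], "delta_rot": [0, 0, 0], "grip": 1}
    - {"translation": [0, 0, 0], "delta_rot": [0, 0, 0], "grip": 1}
    - {"translation": [0, 0, 0], "delta_rot": [0, 0, 0], "grip": 1}

```text
time: 10.05
position: [0.596, 0.0013, 0.1476]
tcp_rot: [0.001, 0.786, 0.618, 0.001]
contact_force: [0.9, -0.4, 0.1]
width: -0.0006
gripper_force: 0.0
```

Run:
```python
from h import *
where()
```

```text
t 10.05 p [0.596  0.0013 0.1476] yang -0.237 z [ 0.002 -0.    -1.   ] F [ 0.92 -0.39  0.08] w -0.0006 fix xy 0.0029 -0.1225
```

Call:
step_arm:
  deltas:
    - {"translation": [-0.05, -0.01, 0.01], "delta_rot": [0, 0, 0], "grip": 1}
    - {"translation": [-0.048, 0, 0.008], "delta_rot": [0, 0, 0], "grip": 1}
    - {"translation": [-0.025, 0, 0.013], "delta_rot": [0, 0, 0], "grip": 1}
    - {"translation": [-0.024, 0, 0.014], "delta_rot": [0, 0, 0], "grip": 1}
    - {"translation": [-0.021, 0, 0.018], "delta_rot": [0, 0, 0], "grip": 1}
    - {"translation": [-0.021, 0, 0.018], "delta_rot": [0, 0, 0], "grip": 1}
    - {"translation": [-0.018, 0, 0.022], "delta_rot": [0, 0, 0], "grip": 1}
    - {"translation": [-0.017, 0, 0.022], "delta_rot": [0, 0, 0], "grip": 1}
    - {"translation": [0, 0, 0], "delta_rot": [0, 0, 0], "grip": 1}

```text
time: 11.18
position: [0.5788, -0.0526, 0.114]
tcp_rot: [-0.001, 0.786, 0.618, -0.001]
contact_force: [-0.3, -0.4, -0.0]
width: -0.0002
gripper_force: 0.0
```

Run:
```python
from h import *
where()
```

```text
t 11.175 p [ 0.5788 -0.0526  0.114 ] yang -0.238 z [-0.002  0.    -1.   ] F [-0.35 -0.38 -0.01] w -0.0002 fix xy -0.0011 -0.1789
```

Call:
step_arm:
  deltas:
    - {"translation": [-0.012, 0, 0.023], "delta_rot": [0, 0, 0], "grip": 1}
    - {"translation": [-0.012, 0, 0.023], "delta_rot": [0, 0, 0], "grip": 1}
    - {"translation": [0, 0, 0], "delta_rot": [0, 0, 0], "grip": 1}

```text
time: 11.55
position: [0.5777, -0.0582, 0.1027]
tcp_rot: [-0.0, 0.786, 0.618, -0.0]
contact_force: [0.3, -0.4, -0.4]
width: 0.0001
gripper_force: 0.1
```

Call:
step_arm:
  deltas:
    - {"translation": [-0.006, 0, 0.02], "delta_rot": [0, 0, 0], "grip": 1}
    - {"translation": [-0.006, 0, 0.02], "delta_rot": [0, 0, 0], "grip": 1}
    - {"translation": [-0.003, 0, 0.02], "delta_rot": [0, 0, 0], "grip": 1}
    - {"translation": [0, 0, 0], "delta_rot": [0, 0, 0], "grip": 1}

```text
time: 12.05
position: [0.5771, -0.062, 0.0882]
tcp_rot: [-0.0, 0.786, 0.618, -0.0]
contact_force: [-0.1, -0.4, 1.3]
width: 0.0002
gripper_force: 0.5
```

Call:
step_arm:
  deltas:
    - {"translation": [-0.003, 0, 0.016], "delta_rot": [0, 0, 0], "grip": 1}
    - {"translation": [0, 0, 0], "delta_rot": [0, 0, 0], "grip": 1}

```text
time: 12.3
position: [0.577, -0.0625, 0.0843]
tcp_rot: [-0.0, 0.786, 0.618, 0.0]
contact_force: [0.8, 0.2, 1.8]
width: -0.0001
gripper_force: 0.9
```

Call:
step_arm:
  deltas:
    - {"translation": [0, 0, 0.006], "delta_rot": [0, 0, 0], "grip": 1}
    - {"translation": [0, 0, 0], "delta_rot": [0, 0, 0], "grip": 1}

```text
time: 12.55
position: [0.5771, -0.0625, 0.0833]
tcp_rot: [-0.0, 0.786, 0.618, 0.0]
contact_force: [-0.8, 1.4, 5.0]
width: -0.0001
gripper_force: 2.4
```

Call:
step_arm:
  deltas:
    - {"translation": [0, 0, 0.004], "delta_rot": [0, 0, 0], "grip": 1}
    - {"translation": [0, 0, 0], "delta_rot": [0, 0, 0], "grip": 1}

```text
time: 12.8
position: [0.5771, -0.0626, 0.0832]
tcp_rot: [-0.0, 0.786, 0.619, -0.0]
contact_force: [-3.1, 3.0, 11.1]
width: -0.0002
gripper_force: 5.3
```

Call:
step_arm:
  deltas:
    - {"translation": [0, 0, 0.005], "delta_rot": [0, 0, 0], "grip": 1}
    - {"translation": [0, 0, 0], "delta_rot": [0, 0, 0], "grip": 1}
    - {"translation": [0, 0, 0], "delta_rot": [0, 0, 0], "grip": 1}

```text
time: 13.18
position: [0.5772, -0.0626, 0.083]
tcp_rot: [0.0, 0.786, 0.619, -0.0]
contact_force: [-7.6, 3.0, 18.2]
width: -0.0002
gripper_force: 8.8
```

Call:
step_arm:
  deltas:
    - {"translation": [0, 0, -0.05], "delta_rot": [0, 0, 0], "grip": 1}
    - {"translation": [0, 0, -0.2], "delta_rot": [0, 0, 0], "grip": 1}
    - {"translation": [0, 0, -0.2], "delta_rot": [0, 0, 0], "grip": 1}
    - {"translation": [0, 0, -0.2], "delta_rot": [0, 0, 0], "grip": 1}
    - {"translation": [0, -0.2, 0], "delta_rot": [0, 0, 0], "grip": 1}
    - {"translation": [0, -0.2, 0], "delta_rot": [0, 0, 0], "grip": 1}
    - {"translation": [0, -0.2, 0], "delta_rot": [0, 0, 0], "grip": 1}
    - {"translation": [0, 0, 0], "delta_rot": [0, 0, 0], "grip": 1}

```text
time: 14.18
position: [0.4282, -0.0263, 0.2421]
tcp_rot: [-0.001, 0.786, 0.619, -0.001]
contact_force: [0.4, -0.3, -0.5]
width: -0.0001
gripper_force: 0.0
```

Run:
```python
from h import *
where()
t=viewer.capture("top");s=viewer.capture("scene")
a=cv2.resize(t[110:270,225:385],None,fx=2.5,fy=2.5);b=cv2.resize(s[120:320,180:380],None,fx=2,fy=2)
cv2.imwrite("pics/c4.png",np.hstack([a,b]))
for th in (0,.1):
    X=[*(P+(.13+.095*np.cos(th))*U(0)),.0785+.095*np.sin(th)]
    print(th,(proj("top",X)-[225,110])*2.5,(proj("scene",X)-[180,120])*2+[400,0])
```

```text
t 14.175 p [ 0.4282 -0.0263  0.2421] yang -0.237 z [-0.002  0.    -1.   ] F [ 0.39 -0.27 -0.47] w -0.0001 fix xy -0.1536 -0.1889
0 [341.11367328 255.77439523] [498.75177471 102.47582542]
0.1 [342.13204237 254.18301333] [498.29378147  96.38842486]
```

View pics/c4.png

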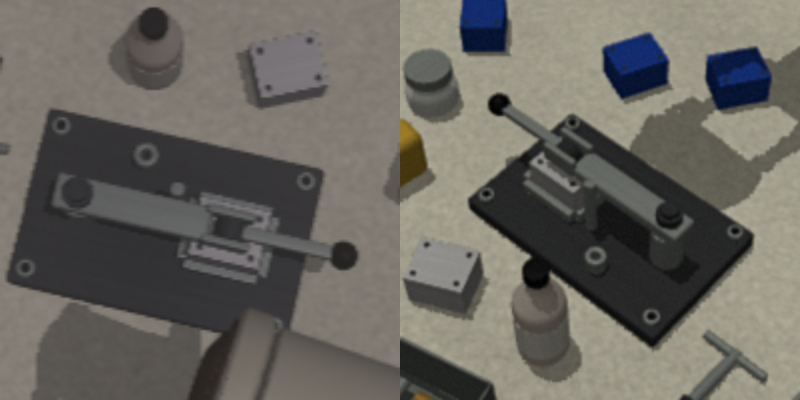

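The lever is level: its ball is at crop (343,255) and (498,103), which fits θ = 0. The strap is on its stop, the block is seated, and the robot is clear of everything.

```bash
python3 -c "
from bench import env
print(env.sign_off())"
```

```text
the job is handed in; nothing more can be done
None
```

The block is clamped and the job handed in: the strap rests on its stop, the cam lever is fully down, the block is still in its nest, and I saw nothing else on the bench moved (about 14 s, 18 N highest reading).

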